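Call the next group on the queue-number sign

ROBOT

A 7-joint arm with a two-finger parallel gripper is mounted at the origin on the work surface. World frame = base frame: x ahead of the robot, y to its left, z up, the work surface at z = 0. Lengths are in m, angles in degrees, forces in N, time in s.
With the tool pointing down it reaches from about 0.35 to 0.9 m from the base axis. Payload 7.2 kg.
Tool frame: the origin (TCP) lies midway between the tips of the shut fingers; the grasp point (between the pads) lies 19 mm behind it; y points along the fingers, x is the direction in which the jaws open and shut, and the axes are right-handed (so a half turn about y gives the same grasp; the last joint's range is limited). The gripper opens to 85 mm and grips with 20 to 120 N. Pads are 22 mm wide; open, the fingers measure 114 mm over their backs; the gripper's body (76 mm by 85 mm) begins 54 mm behind the grasp point. The pads swing forward as they close: fully open they stand 13 mm farther back than shut.
Start: joints at [66.795, 23.554, -0.728, 91.456, 0.321, 64.991, -4.71], TCP at [0.207, -0.59, 0.231] pointing down, gripper open.
Joint ranges: [-169.25, 169.25], [-16.82, 113.86], [-84.01, 82.57], [7.8, 145.47], [-59.2, 239.2], [7.22, 106.19], [-163.78, 163.78]. Speed limits (degrees/s): [136.94, 136.94, 172.46, 172.46, 180, 180, 180].

INTERFACE

Orientations are given as a 3x3 rotation matrix whose columns are the frame's x, y, z axes.
In Python, from bench import status, read_camera, job gives the robot as it stands.
- The arm moves only by the tool drive_tool, never from a script. Its argument "motion" is a list of rows, each a list of 7 numbers: the shift along the tool's x, y, z in mm, then the turn, a rotation vector about the tool's x, y, z in degrees, then the closure, from 0 (fully open) to 1 (shut). A call has 1 to 10 rows; each row shifts and turns the commanded pose from where the row before left it, along the tool's axes as they then stand; what a row does not reach is not made up. A row lasts 1/12 s, in which the tool goes at most 41.7 mm and 7.16 degrees, less where a joint would pass 70% of its speed; a pose out of reach is approached as far as the arm can. A call is refused whole if a number of a shift passes 41.7 or a number of a turn 7.16, either way. A call with a gripper value outside its range is refused whole. The fingers move at their own pace and stop on an object; the grip force is fixed at half the most. Time passes only in rows, so rows that do not move let the fingers close. It gives the time, the measured TCP pose, the force and the opening at its end, in the units of the state.
- status.get_obs(): the state, without advancing time (a new reading comes with each control period).
- read_camera(name): name is "scene" or "side" or "wrist"; returns a dict with "image" (400x640x3 uint8, blue, green, red), "depth" (400x640 float32, m along the optical axis (not along the pixel's ray), 0 where there is no reading), "K" (3x3 intrinsics, pixels), "distortion" ([k1, k2, p1, p2, k3] as OpenCV has them; the pictures are not rectified), "extrinsics" (4x4, takes a point from camera to world coordinates); the wrist camera has in their place "T_tool_cam" (4x4, takes a point from camera to tool coordinates, whose origin is the TCP and whose axes are the tool frame's). Camera axes: x right, y up, looking along -z (the intrinsics and any distortion apply to the point x, -y, -z); pixel columns grow to the right and rows downward; lengths in m; the calibration is good to about 2 mm. A picture is of the moment at which its call begins: read the wrist's pose just before it.
- job.hand_in(): hands the job in, once; it reports no verdict.
The state is a dict: "time": time; "qpos": joint angles; "dq": joint speeds; "joint_efforts": joint torques, N m; "eef_pos": TCP position; "orientation": TCP orientation; "force": force on the tool from outside, world axes, zero at the start; "moment": the same for the moment, N m; "width": finger opening in m.
Only numpy, scipy, OpenCV 4.12 (cv2) and the standard library are available. Lean on these libraries where they do the work, as an engineer would, in place of code of your own. Each camera call takes 0.05 s, during which the arm holds its last target.

TASK

Call the next group of visitors at the food-bank counter: with a fingertip, flick the two ribbed thumbwheels of the queue-number sign forward (top edge away from the robot) until the window on the visitors' side reads 47, both wheels clicked fully home - the wheel at the robot's right sets the tens, the one at its left the units. Do not let either wheel run past its digit. Work with the fingers only, do not lift or shove the sign, and leave the goods around it where they stand.

Things in the scene. Friction and masses are not known exactly. Their poses are not given: they have to be found in the camera images.
- sign: free-standing queue-number sign, 2.6 kg. Origin: centre of its underside on the counter; +x to the visitors (away from the robot, turned by up to 0.35 rad), +y to the robot's left, z up. Dark steel foot 200 (x) x 180 (y) x 12 mm; grey hood 96 mm wide (y -48 to 48), 166 mm deep, flat top 181 mm above the counter. A black thumbwheel sits outside the hood at either side
- axle (a point): midpoint of the level axle that both thumbwheels turn on, inside the hood, 108 mm above the counter; the axle runs along the sign's y
- window (a point): centre of the window in the hood's +x face, which is tilted 30 degrees upwards; it shows two digits 31 mm tall, dark on white, tens at -y (left for a visitor), units at +y
- tens_top (a point): point fixed in the sign: top of the tens wheel's rim, 203 mm above the counter, y -58 mm and x 0 in the sign's frame, at the robot's right. Each wheel: disc of 74 mm radius, 14 mm thick (along y), with ten straight radial ribs out to 95 mm radius, one per click, 9 mm thick (root 22). At a whole click one rib stands upright, its top here; its neighbours lean 36 degrees fore and aft, tips about 187 mm high
- units_top (a point): point fixed in the sign: top of the units wheel's rim, 203 mm above the counter, y +58 mm and x 0 in the sign's frame, at the robot's left. A fingertip drawn level and forward, its end 188 to 196 mm above the counter, its middle going from 35 mm behind the axle to 42 mm beyond it, takes the upright rib past half-way and lets it go: exactly one click. Drawn back at that height it would turn the wheel back
- tens_wheel (a joint): angle of the tens wheel, rad; grows as its top edge is pushed forward (to the sign's +x, away from the robot). Divided by 0.628 (36 degrees, one click) it is the tens digit in the window: 2 or 3 at the start, to be 4 (2.513 rad). Turns endlessly both ways; a sprung detent pulls it to the nearest whole click, so once past half-way (18 degrees) it snaps on by itself. A click takes about 3 N at the rim
- units_wheel (a joint): angle of the units wheel, rad; grows as its top edge is pushed forward (to the sign's +x, away from the robot). Divided by 0.628 (36 degrees, one click) it is the units digit in the window: 3 to 6 at the start, to be 7 (4.398 rad). Turns endlessly both ways; a sprung detent pulls it to the nearest whole click, so once past half-way (18 degrees) it snaps on by itself. A click takes about 3 N at the rim
- tea_carton: loose carton 135 x 75 x 85 mm standing left of the sign, a bystander; origin at the centre of its underside
- jar: loose jar, 68 mm across and 105 mm tall, beyond the sign on its left, a bystander; origin at the centre of its underside
- tin: loose food tin, 75 mm across and 110 mm tall, right of the sign, a bystander; origin at the centre of its underside
- ticket_roll: loose roll of paper tickets lying flat, 90 mm across and 30 mm high, beyond the sign on its right, a bystander; origin at the centre of its underside

How it is judged (in metres and radians):
At the end, for the whole second after the job is handed in: The tens wheel rests within 0.12 rad of 2.513 rad (digit 4) and the units wheel within 0.12 rad of 4.398 rad (digit 7), both still; the sign stands upright within 20 mm of where it was; carton, jar, tin and ticket roll are within 30 mm of where they were (value of joint tens_wheel between 2.393 and 2.633 rad and velocity of joint tens_wheel between -0.2 and 0.2 rad/s and value of joint units_wheel between 4.278 and 4.518 rad and velocity of joint units_wheel between -0.2 and 0.2 rad/s and distance of sign from where it was at the start of the episode below 0.02 m and angle between sign's own z axis and vertical below 0.05 rad and linear speed of sign below 0.02 m/s and distance of each of tea_carton, jar, tin, ticket_roll from where it was at the start of the episode below 0.03 m); the robot touches nothing.
It fails at once if a wheel ran past its digit (more than 0.4 rad, beyond the half-way point to the next click) (value of joint tens_wheel above 2.913 rad or value of joint units_wheel above 4.798 rad).
It fails at once if the sign was lifted, tipped or shoved (moved over 20 mm or tilted over 0.15 rad) (distance of sign from where it was at the start of the episode above 0.02 m or angle between sign's own z axis and vertical above 0.15 rad).
It fails at once if the arm or the body of the gripper, not the fingers, pushed the sign or its wheels (over 2 N) (contact force between the arm and sign above 2 N).
It fails at once if the carton, jar, tin or ticket roll was moved by more than 30 mm (distance of any of tea_carton, jar, tin, ticket_roll from where it was at the start of the episode above 0.03 m).
It also fails if it takes over 58 s, if anything falls off the work surface, if the arm or the gripper's body presses on something with over 40 N, if the wrist force passes 120 N, or if a joint passes its speed limit or range.

## Working session

There is one attempt and no reset: what is moved stays moved. The work goes in short steps, Python scripts to look and compute and a tool call to move; the robot and the scene stay as the last step left them, time stands still between calls to the robot, and variables do not carry over. Pictures are saved under pics/ and viewed, and the job is handed in when it is done.

Besides the shell and the picture viewer there is one more tool, called after "Emit:" as name(argument=value, ...) on one line, values as JSON. drive_tool: Moves the arm, as the interface text tells. Its arguments: {"type":"object","properties":{"motion":{"type":"array"}},"required":["motion"]}

```bash
mkdir -p pics; ls
python3 - <<'E'
from bench import status, read_camera
import cv2
print(status.get_obs())
for n in ["scene","side","wrist"]:
    c=read_camera(n); cv2.imwrite(f"pics/{n}0.png",c["image"]); print(n,c["K"],c["distortion"],c.get("extrinsics",c.get("T_tool_cam")))
E
```

```text
pics
{'time': 0.0, 'qpos': array([66.79659123, 23.59996566, -0.72940345, 91.50463423,  0.32083952,
       64.99069112, -4.70881324]), 'dq': array([ 0.06027671,  0.00057499, -0.11434682,  0.02225967,  0.01680553,
       -0.10696791, -0.04452578]), 'joint_efforts': array([ 6.74312923e-04, -6.00623131e+01,  6.82541784e-01, -2.99409664e+01,
        1.37316005e-02,  1.07218503e-02,  2.69121540e-05]), 'eef_pos': array([ 0.20633256, -0.58942522,  0.23044935]), 'orientation': array([[ 3.30499294e-01, -6.38615184e-04,  9.43806023e-01],
       [-9.43804842e-01,  1.49700726e-03,  3.30499893e-01],
       [-1.62394672e-03, -9.99998676e-01, -1.07968259e-04]]), 'force': array([ 0.15067576, -0.33711324, -0.49895952]), 'moment': array([ 0.02141347,  0.02343676, -0.02842283]), 'width': 0.08537871107260159}
scene [[418.77351816   0.         320.86642927]
 [  0.         418.77351816 201.48089172]
 [  0.           0.           1.        ]] [-0.07199235  0.          0.          0.          0.        ] [[ 0.81824416 -0.48252083  0.31249024  0.90082906]
 [ 0.57470919  0.69949467 -0.42475469 -0.39116575]
 [-
[... 326 characters left out ...]
1 -1.86524734e-01  3.94709886e-01]
 [-2.48500822e-01 -6.41920215e-01  7.25386641e-01  7.53806234e-01]
 [-6.25657712e-04  7.48983888e-01  6.62587914e-01  8.23069948e-01]
 [ 0.00000000e+00  0.00000000e+00  0.00000000e+00  1.00000000e+00]]
wrist [[346.80676856   0.         320.8654669 ]
 [  0.         346.80676856 198.16191328]
 [  0.           0.           1.        ]] [-0.02323089  0.          0.          0.          0.        ] [[ 9.99999171e-01 -2.59823801e-04  1.26110157e-03  4.96955714e-04]
 [ 1.27872162e-03  3.15150170e-01 -9.49040956e-01 -1.43830227e-01]
 [-1.50852946e-04  9.49041782e-01  3.15150241e-01  8.14661489e-02]
 [ 0.00000000e+00  0.00000000e+00  0.00000000e+00  1.00000000e+00]]
```

View pics/scene0.png

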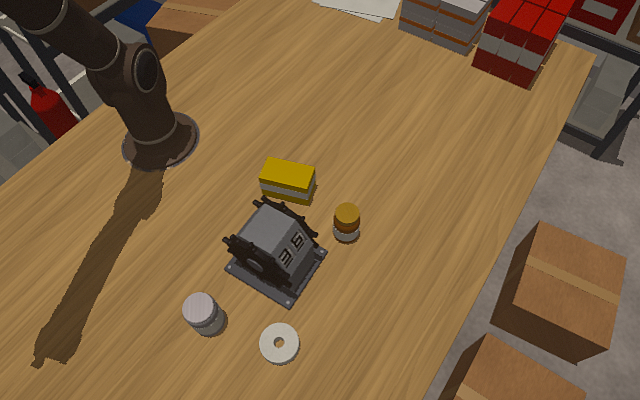

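View pics/side0.png

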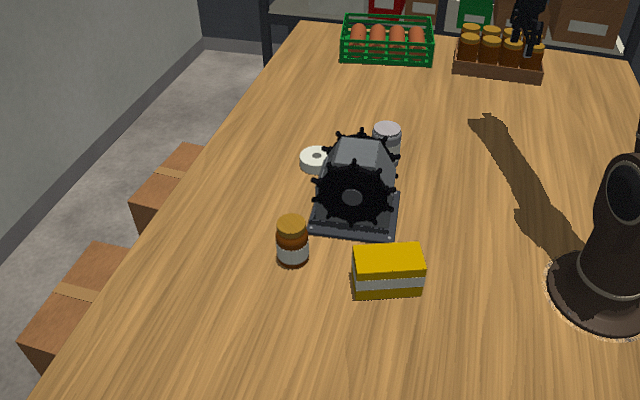

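View pics/wrist0.png

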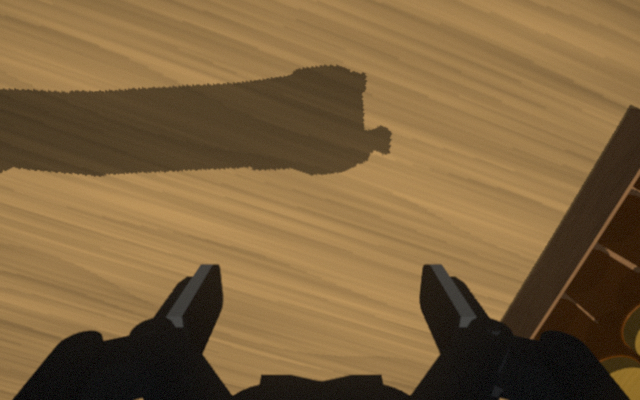

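```bash
cat > h.py <<'E'
import numpy as np, cv2
from bench import status, read_camera
def cloud(c,T=None):
    T=c["extrinsics"] if T is None else T
    d=c["depth"]; h,w=d.shape
    u,v=np.meshgrid(np.arange(w),np.arange(h))
    p=cv2.undistortPoints(np.stack([u.ravel(),v.ravel()],1).astype(np.float32)[:,None],c["K"],np.array(c["distortion"]))[:,0].reshape(h,w,2)
    P=np.stack([p[...,0]*d,-p[...,1]*d,-d],-1)
    return P@T[:3,:3].T+T[:3,3]
def crop(c,x0,x1,y0,y1,s,f):
    cv2.imwrite(f,cv2.resize(c["image"][y0:y1,x0:x1],None,fx=s,fy=s,interpolation=cv2.INTER_CUBIC))
E
python3 - <<'E'
from h import *
for n,b in [("scene",(210,340,190,310)),("side",(295,415,120,245))]:
    c=read_camera(n); P=cloud(c); crop(c,*b,5,f"pics/{n}c.png")
    m=(c["depth"]>0)&(P[...,0]>.2)&(P[...,0]<1)&(abs(P[...,1])<.6)
    z=P[...,2]
    x0,x1,y0,y1=b
    sel=np.zeros_like(m); sel[y0:y1,x0:x1]=1; sel&=m
    t=sel&(abs(z-.181)<.006)
    # top of hood: keep grey bright
    g=c["image"].mean(2)
    t&=g>70
    q=P[t][:,:2].astype(np.float32); print(n,len(q),q.mean(0),cv2.minAreaRect(q),P[t][:,2].mean())
    f=sel&(abs(z-.012)<.004)
    q=P[f][:,:2].astype(np.float32);print(" foot",len(q),cv2.minAreaRect(q))
    r=sel&(z>.185); q=P[r]; print(" ribs",len(q),q.mean(0),q.min(0),q.max(0))
E
```

```text
scene 1593 [ 0.5510652  -0.11186843] ((0.5443167090415955, -0.10873198509216309), (0.10180196166038513, 0.10508105903863907), 6.463268756866455) 0.18069313570499568
 foot 1596 ((0.5232309103012085, -0.04617251455783844), (0.25592175126075745, 0.3143256902694702), 3.8876280784606934)
 ribs 163 [ 0.55320102 -0.11340062  0.19196342] [ 0.49071335 -0.17661548  0.18501731] [ 0.60809306 -0.04716709  0.20518171]
side 1121 [ 0.5492805  -0.11165394] ((0.5551411509513855, -0.11993034183979034), (0.10224272310733795, 0.1183394342660904), 6.522634506225586) 0.1803712410035113
 foot 1678 ((0.5794304609298706, -0.15609987080097198), (0.25860729813575745, 0.2979029417037964), 10.297537803649902)
 ribs 137 [ 0.55088601 -0.10626753  0.19236026] [ 0.49344455 -0.1762785   0.18509803] [ 0.60884276 -0.04273563  0.20548958]
```

View pics/scenec.png

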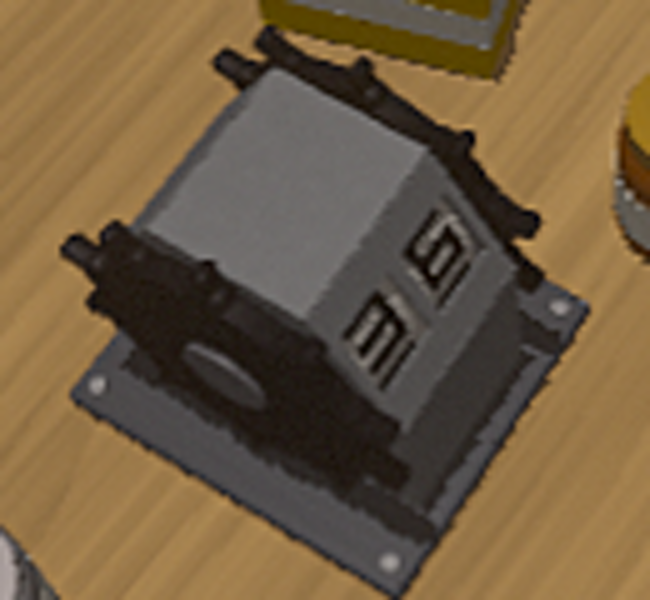

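View pics/sidec.png

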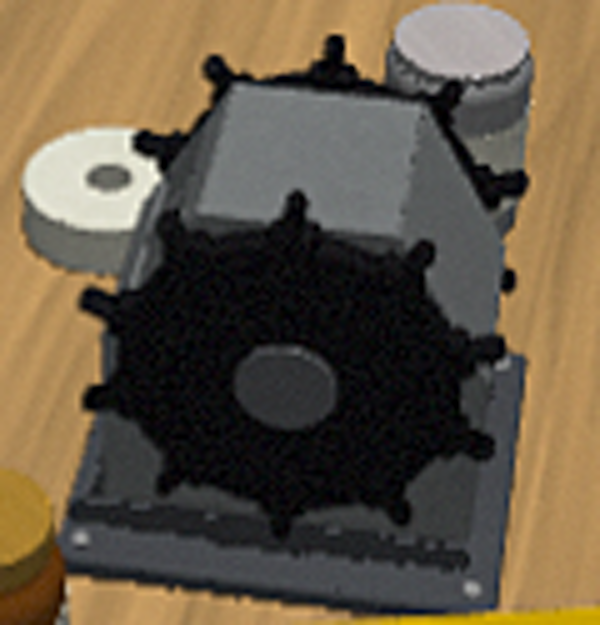

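Run:
```python
from h import *
c=read_camera("scene"); P=cloud(c)
pts=[(97,385),(390,562),(560,307)]
B=[]
for x,y in pts:
    u,v=210+x/5,190+y/5
    p=cv2.undistortPoints(np.array([[[u,v]]]),c["K"],np.array(c["distortion"]))[0,0]
    d=c["extrinsics"][:3,:3]@np.array([p[0],-p[1],-1]); o=c["extrinsics"][:3,3]
    B.append(o+d*(.013-o[2])/d[2])
B=np.array(B);print(B)
print(B[1]-B[0],B[2]-B[1], (B[0]+B[2])/2)
e=B[1]-B[0];print("yaw a",np.degrees(np.arctan2(e[1],e[0]))); e=B[2]-B[1];print("yaw b",np.degrees(np.arctan2(-e[0],e[1])))
yaw=np.mean([np.arctan2((B[1]-B[0])[1],(B[1]-B[0])[0]),np.arctan2(-e[0],e[1])])
o=((B[0]+B[2])/2)[:2]
print("side:")
c2=read_camera("side"); 
for x,y in [(80,538),(472,588)]:
    u,v=295+x/5,120+y/5
    p=cv2.undistortPoints(np.array([[[u,v]]]),c2["K"],np.array(c2["distortion"]))[0,0]
    d=c2["extrinsics"][:3,:3]@np.array([p[0],-p[1],-1]); oo=c2["extrinsics"][:3,3]
    print(oo+d*(.013-oo[2])/d[2])
# hi rib points per wheel in sign frame
R=np.array([[np.cos(yaw),-np.sin(yaw)],[np.sin(yaw),np.cos(yaw)]])
print("yaw",np.degrees(yaw),o)
for cc in (c,c2):
    Q=cloud(cc); s=((Q[...,:2]-o)@R); z=Q[...,2]
    for sg in (-1,1):
        m=(cc["depth"]>0)&(abs(s[...,1]-sg*.058)<.014)&(abs(s[...,0])<.012)&(z>.192)&(z<.215)
        print(sg,m.sum(),s[m].mean(0),s[m].min(0),s[m].max(0),z[m].max())
img=c["image"]
crop(c,270,315,222,275,12,"pics/dig.png")
# bystanders & foot edges
np.savez("pose.npz",o=o,yaw=yaw)
```

```text
[[ 0.46680138 -0.19456753  0.013     ]
 [ 0.64250133 -0.18258482  0.013     ]
 [ 0.63244479 -0.02703639  0.013     ]]
[0.17569994 0.01198272 0.        ] [-0.01005654  0.15554843  0.        ] [ 0.54962308 -0.11080196  0.013     ]
yaw a 3.901523897611324
yaw b 3.6991474125511763
side:
[ 0.63222182 -0.02733201  0.013     ]
[ 0.45607774 -0.03992605  0.013     ]
yaw 3.80033565508125 [ 0.54962308 -0.11080196]
-1 34 [ 0.00116136 -0.05917483] [-0.00421604 -0.06530631] [ 0.00442996 -0.05221904] 0.20325078098698335
1 31 [-0.0004579   0.05614504] [-0.00577721  0.04996571] [0.002817   0.06484145] 0.20512814618333963
-1 28 [ 0.00030351 -0.05516784] [-0.00394827 -0.06125339] [ 0.00477094 -0.05088954] 0.20353173681787617
1 29 [0.00047355 0.06106203] [-0.00295948  0.05148384] [0.00422095 0.06749802] 0.20435631172449198
```

View pics/dig.png

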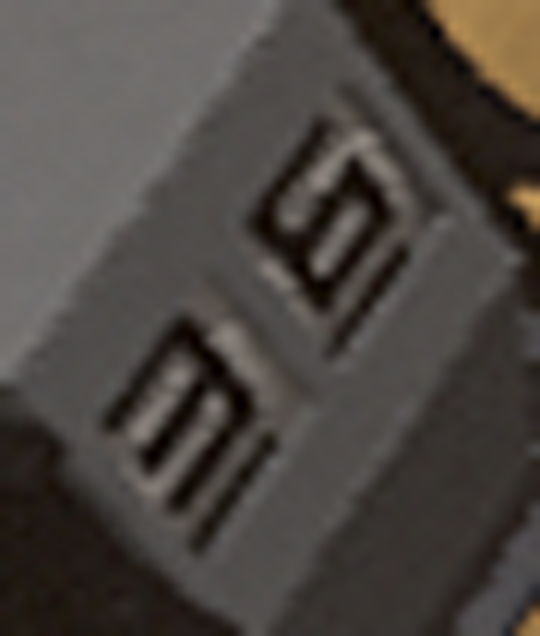

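```bash
cat >> h.py <<'E'
def sign_T():
    q=np.load("pose.npz"); y=float(q["yaw"]); o=q["o"]
    T=np.eye(4); T[:2,:2]=[[np.cos(y),-np.sin(y)],[np.sin(y),np.cos(y)]]; T[:2,3]=o; return T
def proj(c,P,T=None):
    T=c["extrinsics"] if T is None else T
    p=(np.asarray(P,float)-T[:3,3])@T[:3,:3]
    return cv2.projectPoints((p*[1,-1,-1]).reshape(-1,1,3),np.zeros(3),np.zeros(3),c["K"],np.array(c["distortion"]))[0][:,0]
E
python3 - <<'E'
from h import *
ims=[]
for k in range(6):
    c=read_camera("scene"); ims.append(c["image"].astype(float))
im=np.mean(ims,0).astype(np.uint8)
# pixel corners of the face read from dig.png (visitor: up = upper-left, left = lower-left)
P=cloud(c); T=sign_T()
s=(P-T[:3,3])@T[:3,:3]
m=np.zeros(P.shape[:2],bool); m[222:275,270:315]=1
m&=(abs(s[...,1])<.04)&(s[...,0]>.02)&(s[...,2]>.08)
q=s[m]; A=np.c_[q[:,0],np.ones(len(q))]
print(np.linalg.lstsq(A,q[:,2],rcond=None)[0], q[:,0].min(),q[:,0].max(),q[:,2].min(),q[:,2].max())
k,b=np.linalg.lstsq(A,q[:,2],rcond=None)[0]
x0,x1=.035,.085
C=np.array([[x0,-.048,k*x0+b],[x0,.048,k*x0+b],[x1,.048,k*x1+b],[x1,-.048,k*x1+b]])@T[:3,:3].T+T[:3,3]
px=proj(c,C).astype(np.float32); L=np.hypot(x1-x0,k*(x1-x0)); W=600;H=int(600*L/.096); print(px,H)
M=cv2.getPerspectiveTransform(px,np.float32([[0,0],[W,0],[W,H],[0,H]]))
cv2.imwrite("pics/rect.png",cv2.warpPerspective(im,M,(W,H),flags=cv2.INTER_CUBIC))
E
```

```text
[-1.56219325  0.23142196] 0.02005889047556093 0.08343000061948695 0.08014709939167575 0.18452601457960283
[[268.6232  253.26703]
 [293.50897 219.24374]
 [313.73825 245.24469]
 [291.1461  278.4767 ]] 579
```

View pics/rect.png

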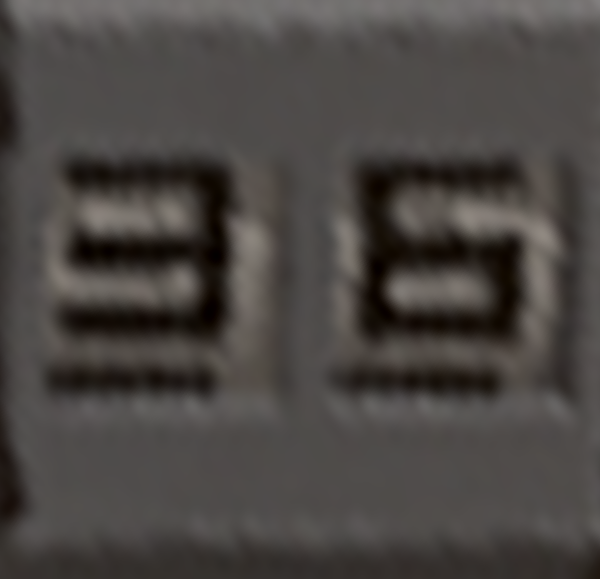

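Emit:
drive_tool(motion=[[0, 0, 0, 0, 5.2, 0, 1], [0, 0, 0, 0, 5.2, 0, 1], [0, 0, 0, 0, 5.1, 0, 1], [0, 0, 0, 0, 0, 0, 1], [0, 0, 0, 0, 0, 0, 1]])

```text
time: 1.07
eef_pos: [0.2067, -0.5898, 0.2313]
orientation: [[0.069, -0.0, 0.998], [-0.998, -0.0, 0.069], [0.0, -1.0, -0.0]]
force: [-0.4, 0.4, 0.2]
width: 0.0255
```

```bash
cat > w.py <<'E'
from h import *
import sys
o=status.get_obs(); R=o["orientation"]; p=o["eef_pos"]; T=sign_T()
print(o["time"],"tcp",p.round(4),"in sign mm",(1e3*(p-T[:3,3])@T[:3,:3]).round(1),"width",o["width"],"F",o["force"].round(2)); print((T[:3,:3].T@R).round(3))
print("rotvec err deg (tool)",np.degrees(cv2.Rodrigues(R.T@T[:3,:3]@np.array([[0,0,1],[-1,0,0],[0,-1,0.]]))[0].ravel()).round(2))
for a in sys.argv[1:]:
    t=np.array(eval(a))/1e3; print(a,"shift tool mm",(1e3*R.T@(T[:3,:3]@t+T[:3,3]-p)).round(1))
E
python3 w.py "(-55,-58,231)" "(-35,-58,192)"
```

```text
1.0667 tcp [ 0.2067 -0.5898  0.2313] in sign mm [-374.  -455.3  231.3] width 0.025488189530038643 F [-0.42  0.36  0.17]
[[ 0.003 -0.     1.   ]
 [-1.    -0.     0.003]
 [ 0.    -1.    -0.   ]]
rotvec err deg (tool) [0.01 0.17 0.  ]
(-55,-58,231) shift tool mm [-3.963e+02  2.000e-01  3.201e+02]
(-35,-58,192) shift tool mm [-396.3   39.2  340.1]
```

Emit:
drive_tool(motion=[[-26, -2, 21, 0, 0, 0, 1], [-26, 0, 21, 0, 0, 0, 1], [-26, 0, 21, 0, 0, 0, 1], [-26, 0, 21, 0, 0, 0, 1], [-26, 0, 21, 0, 0, 0, 1], [-26, 0, 21, 0, 0, 0, 1], [-26, 0, 21, 0, 0, 0, 1], [-26, 0, 21, 0, 0, 0, 1], [-26, 0, 21, 0, 0, 0, 1], [-26, 0, 21, 0, 0, 0, 1]])

```text
time: 1.9
eef_pos: [0.3996, -0.3152, 0.2336]
orientation: [[0.07, 0.0, 0.998], [-0.998, -0.001, 0.07], [0.001, -1.0, 0.0]]
force: [0.5, 0.5, 1.4]
width: -0.0002
```

Emit:
drive_tool(motion=[[-26, 0, 21, 0, 0, 0, 1], [-26, 0, 21, 0, 0, 0, 1], [-26, 0, 21, 0, 0, 0, 1], [-26, 0, 21, 0, 0, 0, 1], [0, 0, 0, 0, 0, 0, 1], [0, 0, 0, 0, 0, 0, 1], [0, 0, 0, 0, 0, 0, 1]])

```text
time: 2.48
eef_pos: [0.4754, -0.2078, 0.2333]
orientation: [[0.068, -0.0, 0.998], [-0.998, -0.001, 0.068], [0.001, -1.0, -0.0]]
force: [-0.7, -0.4, -0.6]
width: -0.0001
```

```bash
python3 w.py "(-38,-58,231)" "(-35,-58,192)"; python3 -c "
from h import *
for n,b in [('scene',(170,330,150,290)),('side',(290,430,80,245))]:
    c=read_camera(n); crop(c,*b,4,f'pics/{n}1.png')"
```

```text
2.4833 tcp [ 0.4754 -0.2078  0.2333] in sign mm [-80.5 -91.9 233.3] width -0.00010133958477750412 F [-0.66 -0.44 -0.63]
[[ 0.002 -0.     1.   ]
 [-1.    -0.001  0.002]
 [ 0.001 -1.    -0.   ]]
rotvec err deg (tool) [0.02 0.1  0.03]
(-38,-58,231) shift tool mm [-33.8   2.2  42.5]
(-35,-58,192) shift tool mm [-33.8  41.2  45.5]
```

View pics/side1.png

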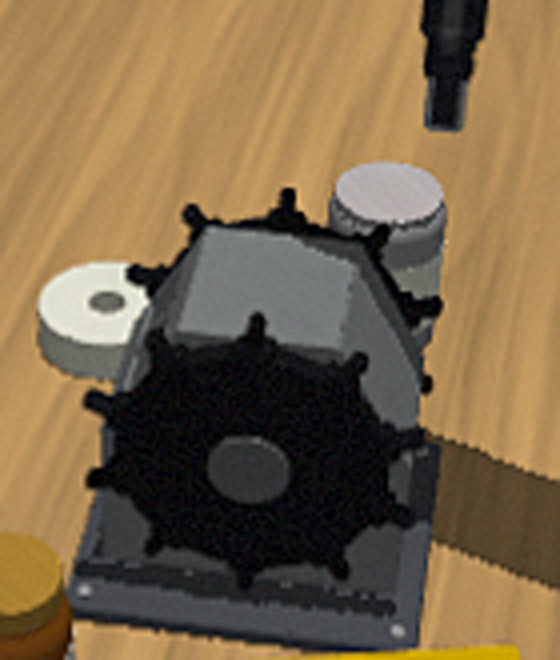

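View pics/scene1.png

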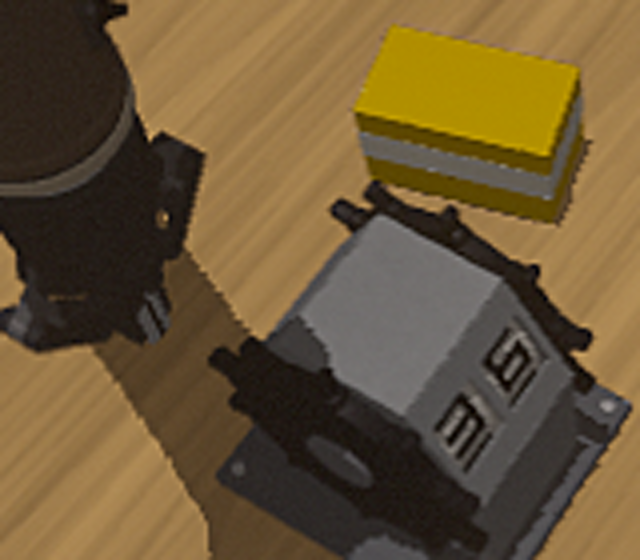

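Emit:
drive_tool(motion=[[-17, 1, 21, 0, 0, 0, 1], [-17, 1, 22, 0, 0, 0, 1], [0, 0, 0, 0, 0, 0, 1], [0, 0, 0, 0, 0, 0, 1], [0, 0, 0, 0, 0, 0, 1]])

```text
time: 3.0
eef_pos: [0.5157, -0.1718, 0.2311]
orientation: [[0.065, -0.001, 0.998], [-0.998, -0.001, 0.065], [0.0, -1.0, -0.001]]
force: [-0.8, -0.0, 0.3]
width: -0.0001
```

```bash
python3 w.py "(-37,-58,192)"; python3 -c "
from h import *
for n,b in [('side',(290,430,80,245))]:
    c=read_camera(n); crop(c,*b,4,f'pics/{n}2.png')"
```

```text
3.0 tcp [ 0.5157 -0.1718  0.2311] in sign mm [-37.9 -58.6 231.1] width -7.427874981873916e-05 F [-0.76 -0.03  0.31]
[[-0.001 -0.001  1.   ]
 [-1.    -0.    -0.001]
 [ 0.    -1.    -0.001]]
rotvec err deg (tool) [ 0.05 -0.07  0.03]
(-37,-58,192) shift tool mm [-0.6 39.1  1. ]
```

View pics/side2.png

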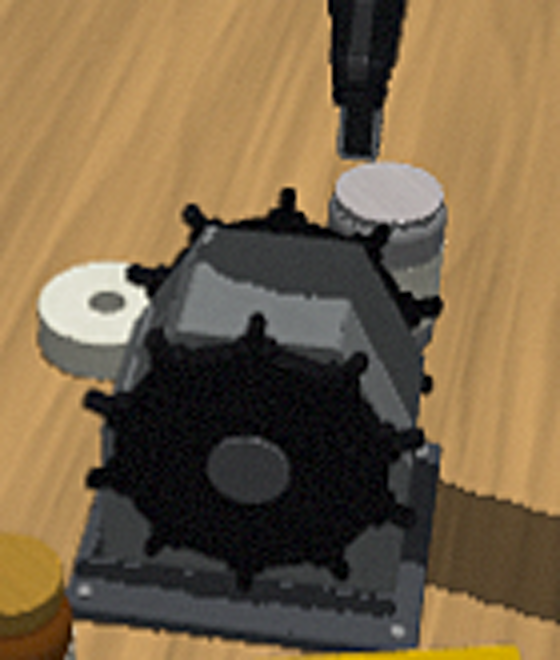

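Emit:
drive_tool(motion=[[0, 13, 1, 0, 0, 0, 1], [0, 13, 0, 0, 0, 0, 1], [0, 12, 0, 0, 0, 0, 1], [0, 0, 0, 0, 0, 0, 1], [0, 0, 0, 0, 0, 0, 1], [0, 0, 0, 0, 0, 0, 1]])

```text
time: 3.55
eef_pos: [0.5174, -0.1712, 0.1941]
orientation: [[0.065, 0.001, 0.998], [-0.998, -0.0, 0.065], [0.001, -1.0, 0.001]]
force: [-0.0, 0.2, 0.8]
width: -0.0002
```

```bash
python3 w.py "(43,-58,192)"; python3 -c "
from h import *
T=sign_T(); f=lambda p:np.array(p)/1e3@T[:3,:3].T+T[:3,3]
for n,b in [('side',(290,430,80,245))]:
    c=read_camera(n); crop(c,*b,4,f'pics/{n}3.png')
    print(((proj(c,np.array([f(p) for p in [(-37,-58,193),(0,-58,203),(0,58,203)]]))-[290,80])*4).round())"
```

```text
3.55 tcp [ 0.5174 -0.1712  0.1941] in sign mm [-36.1 -58.1 194.1] width -0.0001557298939580315 F [-0.03  0.22  0.78]
[[-0.001  0.001  1.   ]
 [-1.    -0.001 -0.001]
 [ 0.001 -1.     0.001]]
rotvec err deg (tool) [-0.04 -0.07  0.03]
(43,-58,192) shift tool mm [-0.2  2.1 79.1]
[[353. 213.]
 [286. 190.]
 [256. 317.]]
```

View pics/side3.png

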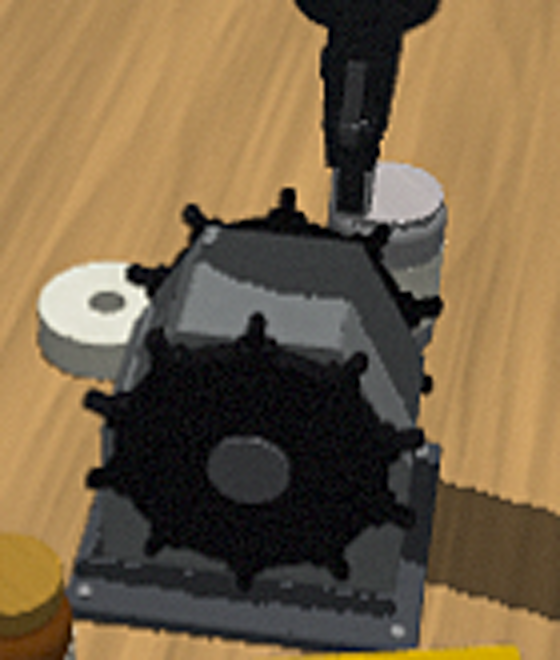

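Emit:
drive_tool(motion=[[0, 2, 8, 0, 0, 0, 1], [0, 0, 8, 0, 0, 0, 1], [0, 0, 8, 0, 0, 0, 1], [0, 0, 8, 0, 0, 0, 1], [0, 0, 8, 0, 0, 0, 1], [0, 0, 8, 0, 0, 0, 1], [0, 0, 6, 0, 0, 0, 1], [0, 0, 6, 0, 0, 0, 1], [0, 0, 6, 0, 0, 0, 1], [0, 0, 6, 0, 0, 0, 1]])

```text
time: 4.43
eef_pos: [0.5901, -0.1654, 0.1914]
orientation: [[0.066, 0.001, 0.998], [-0.998, 0.0, 0.066], [0.0, -1.0, 0.001]]
force: [0.3, 0.2, -0.1]
width: -0.0001
```

```bash
python3 w.py "(42,-58,192)"; python3 -c "
from h import *
for n,b in [('side',(290,430,80,245))]:
    c=read_camera(n); crop(c,*b,4,f'pics/{n}4.png')"
```

```text
4.4333 tcp [ 0.5901 -0.1654  0.1914] in sign mm [ 36.8 -57.2 191.4] width -0.00011573940255938005 F [ 0.34  0.23 -0.13]
[[ 0.     0.001  1.   ]
 [-1.    -0.     0.   ]
 [ 0.    -1.     0.001]]
rotvec err deg (tool) [-0.03  0.01  0.  ]
(42,-58,192) shift tool mm [ 0.8 -0.6  5.2]
```

View pics/side4.png

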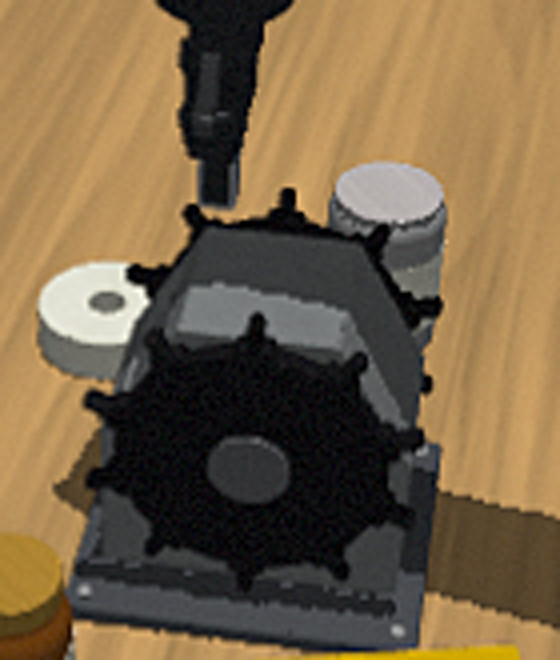

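Emit:
drive_tool(motion=[[0, 0, 0, 0, 0, 0, 1], [0, -14, 0, 0, 0, 0, 1], [0, -14, 0, 0, 0, 0, 1], [0, -14, 0, 0, 0, 0, 1], [0, 0, 0, 0, 0, 0, 1], [0, 0, 0, 0, 0, 0, 1]])

```text
time: 4.98
eef_pos: [0.5894, -0.1658, 0.2339]
orientation: [[0.066, 0.002, 0.998], [-0.998, -0.001, 0.066], [0.001, -1.0, 0.001]]
force: [0.6, -0.6, 0.5]
width: -0.0
```

```bash
python3 w.py "(-37,58,232)"; python3 -c "
from h import *
for n,b in [('scene',(210,340,190,310))]:
    c=read_camera(n); crop(c,*b,5,f'pics/{n}5.png')"
```

```text
4.9833 tcp [ 0.5894 -0.1658  0.2339] in sign mm [ 36.1 -57.5 233.9] width -5.977324761412662e-06 F [ 0.6  -0.62  0.55]
[[-0.     0.001  1.   ]
 [-1.    -0.001 -0.   ]
 [ 0.001 -1.     0.001]]
rotvec err deg (tool) [-0.08 -0.02  0.04]
(-37,58,232) shift tool mm [-115.5    1.7  -73.1]
```

View pics/scene5.png

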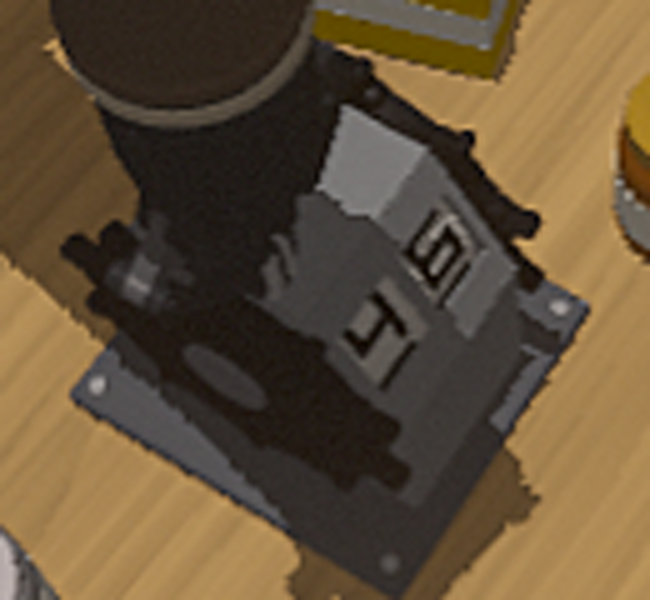

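Emit:
drive_tool(motion=[[-23, 0, -15, 0, 0, 0, 1], [-23, 0, -15, 0, 0, 0, 1], [-23, 0, -15, 0, 0, 0, 1], [-23, 0, -14, 0, 0, 0, 1], [-23, 0, -14, 0, 0, 0, 1], [0, 0, 0, 0, 0, 0, 1], [0, 0, 0, 0, 0, 0, 1], [0, 0, 0, 0, 0, 0, 1]])

```text
time: 5.7
eef_pos: [0.5087, -0.0563, 0.2328]
orientation: [[0.066, -0.001, 0.998], [-0.998, -0.0, 0.066], [0.0, -1.0, -0.001]]
force: [0.3, 0.2, -0.5]
width: 0.0
```

```bash
python3 w.py "(-37,58,192)"
```

```text
5.7 tcp [ 0.5087 -0.0563  0.2328] in sign mm [-37.2  57.1 232.8] width 4.406899514427483e-06 F [ 0.34  0.15 -0.46]
[[-0.    -0.001  1.   ]
 [-1.    -0.    -0.   ]
 [ 0.    -1.    -0.001]]
rotvec err deg (tool) [ 0.03 -0.02  0.03]
(-37,58,192) shift tool mm [-1.  40.8  0.2]
```

Emit:
drive_tool(motion=[[-1, 14, 0, 0, 0, 0, 1], [0, 14, 0, 0, 0, 0, 1], [0, 12, 0, 0, 0, 0, 1], [0, 0, 0, 0, 0, 0, 1], [0, 0, 0, 0, 0, 0, 1]])

```text
time: 6.12
eef_pos: [0.5086, -0.0556, 0.1925]
orientation: [[0.065, -0.002, 0.998], [-0.998, 0.0, 0.065], [-0.0, -1.0, -0.002]]
force: [0.6, 0.4, 0.3]
width: -0.0002
```

```bash
python3 w.py "(42,58,192)"; python3 -c "
from h import *
c=read_camera('side'); crop(c,290,430,80,245,4,'pics/side6.png')
c=read_camera('scene'); crop(c,270,315,222,275,10,'pics/scene6.png')"
```

```text
6.1167 tcp [ 0.5086 -0.0556  0.1925] in sign mm [-37.2  57.8 192.5] width -0.00017173501274252333 F [0.59 0.36 0.3 ]
[[-0.001 -0.002  1.   ]
 [-1.     0.    -0.001]
 [-0.    -1.    -0.002]]
rotvec err deg (tool) [ 0.11 -0.08 -0.01]
(42,58,192) shift tool mm [-0.3  0.4 79.2]
```

View pics/side6.png

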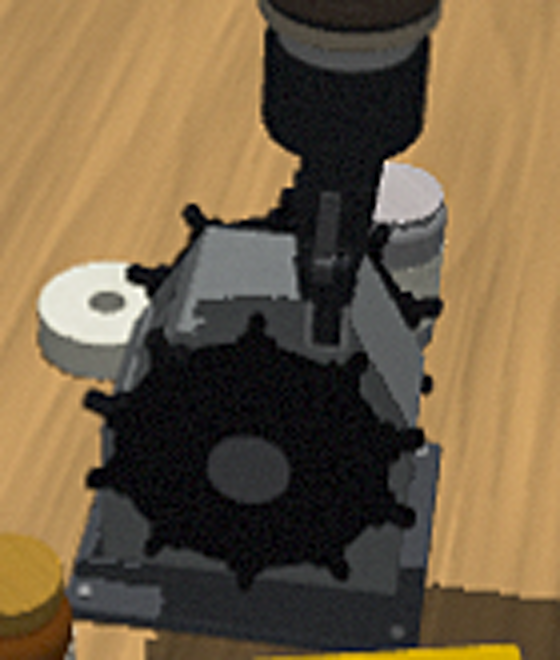

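View pics/scene6.png

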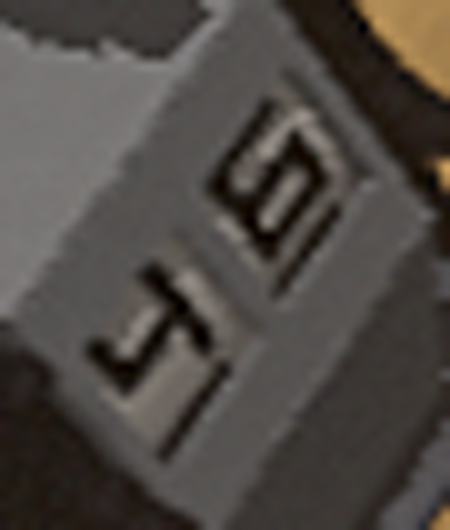

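Emit:
drive_tool(motion=[[0, 0, 8, 0, 0, 0, 1], [0, 0, 8, 0, 0, 0, 1], [0, 0, 8, 0, 0, 0, 1], [0, 0, 8, 0, 0, 0, 1], [0, 0, 8, 0, 0, 0, 1], [0, 0, 8, 0, 0, 0, 1], [0, 0, 8, 0, 0, 0, 1], [0, 0, 8, 0, 0, 0, 1], [0, 0, 6, 0, 0, 0, 1], [0, 0, 6, 0, 0, 0, 1]])

```text
time: 7.05
eef_pos: [0.5856, -0.0495, 0.1933]
orientation: [[0.066, 0.001, 0.998], [-0.998, 0.0, 0.066], [-0.0, -1.0, 0.001]]
force: [-0.4, 1.7, 0.1]
width: -0.0
```

Emit:
drive_tool(motion=[[0, 0, 1, 0, 0, 0, 1], [0, -14, 0, 0, 0, 0, 1], [0, -14, 0, 0, 0, 0, 1], [0, -14, 0, 0, 0, 0, 1], [0, 0, 0, 0, 0, 0, 1], [0, 0, 0, 0, 0, 0, 1]])

```text
time: 7.55
eef_pos: [0.5859, -0.0496, 0.2359]
orientation: [[0.066, 0.002, 0.998], [-0.998, -0.0, 0.066], [0.0, -1.0, 0.002]]
force: [-0.5, 0.0, -0.1]
width: 0.0003
```

```bash
python3 w.py "(-80,0,250)"; python3 -c "
from h import *
c=read_camera('side'); crop(c,290,430,80,245,4,'pics/side7.png')
c=read_camera('scene'); crop(c,210,340,190,310,5,'pics/scene7.png')"
```

```text
7.55 tcp [ 0.5859 -0.0496  0.2359] in sign mm [ 40.3  58.6 235.9] width 0.0003350272788468542 F [-0.48  0.01 -0.05]
[[-0.     0.002  1.   ]
 [-1.    -0.    -0.   ]
 [ 0.    -1.     0.002]]
rotvec err deg (tool) [-0.1  -0.01  0.02]
(-80,0,250) shift tool mm [  58.7  -14.3 -120.2]
```

View pics/side7.png

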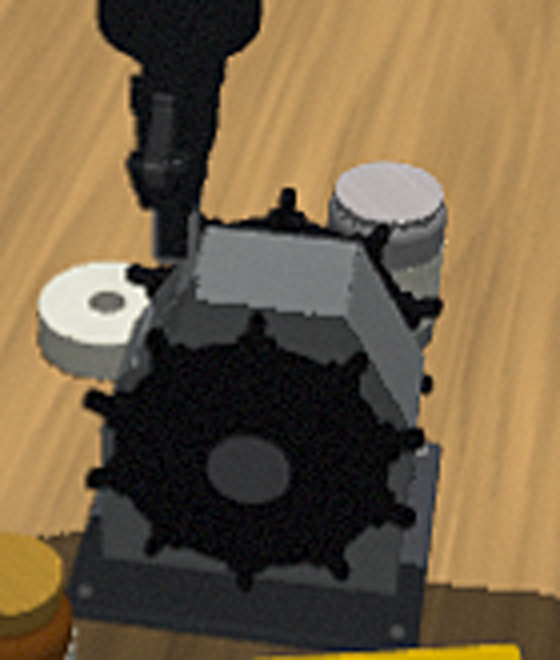

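View pics/scene7.png

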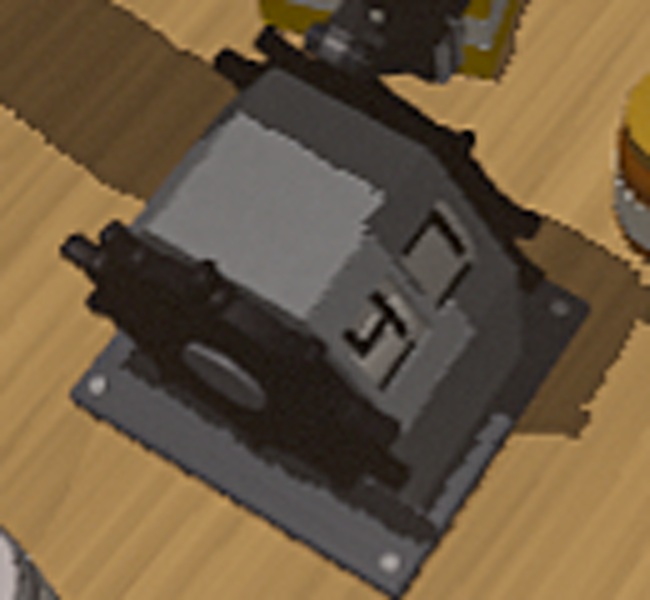

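Emit:
drive_tool(motion=[[0, -20, 0, 0, 0, 0, 1], [0, -20, -15, 0, 0, 0, 1], [0, -10, -30, 0, 0, 0, 1], [0, 0, -35, 0, 0, 0, 1], [0, 0, -35, 0, 0, 0, 1], [0, 0, -35, 0, 0, 0, 1], [0, 0, 0, 0, 0, 0, 1], [0, 0, 0, 0, 0, 0, 1], [0, 0, 0, 0, 0, 0, 1], [0, 0, 0, 0, 0, 0, 1]])

```text
time: 8.48
eef_pos: [0.4368, -0.0594, 0.2851]
orientation: [[0.067, 0.0, 0.998], [-0.998, 0.0, 0.067], [-0.0, -1.0, 0.0]]
force: [0.4, 0.5, -0.3]
width: -0.0003
```

```bash
python3 w.py; python3 -c "
from h import *
c=read_camera('side'); cv2.imwrite('pics/side8.png',c['image'])
a=cv2.imread('pics/side0.png')
d=cv2.absdiff(a,c['image']).max(2)
for n,(x0,x1,y0,y1) in dict(roll=(298,312,145,175),jar=(275,310,210,268),carton=(348,430,240,300),foot=(308,330,220,240)).items(): print(n,(d[y0:y1,x0:x1]>40).mean())
c=read_camera('scene'); cv2.imwrite('pics/scene8.png',c['image'])
"
```

```text
8.4833 tcp [ 0.4368 -0.0594  0.2851] in sign mm [-109.2   58.8  285.1] width -0.00025674056593021896 F [ 0.43  0.53 -0.29]
[[ 0.  0.  1.]
 [-1.  0.  0.]
 [-0. -1.  0.]]
rotvec err deg (tool) [-0.    0.02 -0.02]
roll 0.0
jar 0.0
carton 0.05040650406504065
foot 0.0
```

View pics/scene8.png

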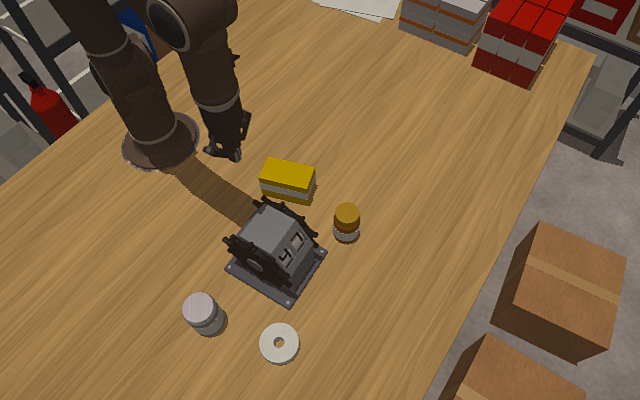

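View pics/side8.png

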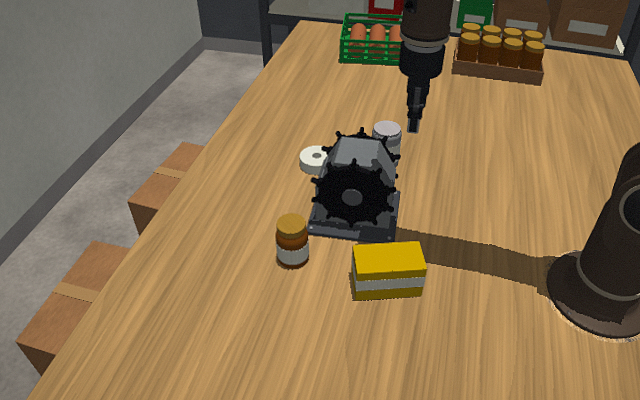

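The window reads 47 at about (291, 249) in the scene view. The sign and goods are where they were, and the arm is clear.

```bash
python3 -c "
from bench import job
print(job.hand_in())"
```

```text
the job is handed in; nothing more can be done
None
```

The sign now reads 47. The window first showed 36, so I shut the gripper and drew the fingertip forward once over each wheel, about 192 mm above the counter. I lifted it clear after each stroke and handed in at about 8.6 s.

**Last checks:** Both wheels have a rib standing upright in the side view taken just after the second stroke, so they look clicked home. I had no direct reading of the wheel angles.

**Sign and goods:** An image comparison in the side view found no change at the sign's foot, the jar or the ticket roll. It flagged a 5% change in the patch around the carton, which I put down to the arm's new shadow, because the carton sits at the same pixels. I checked the tin only by eye, and it looked unmoved in both views.

**Forces:** The forces reported at the end of each move stayed under 2 N. The hand-in gave no verdict, and none of my checks failed.

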